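# Clear a stuck token from a coin mechanism

### The job

A token is stuck in the washer's coin mechanism on the service stand. Stand the grey parts tray on the counter under the mechanism's outlet, then press the return lever gently, never with more than 20 N, all the way down so that the token drops into the tray, and finish while still holding the lever fully down, because I want to clean the runway behind the open gate. Leave the cash box, the screwdriver and the cleaner can where they are.

Things in the scene. Friction and masses are not known exactly. Their poses are not given: they have to be found in the camera images.
- stand: Washer coin mechanism upright in a grey steel service stand fixed to the counter. Origin on the counter below the coin plane, mid-width; +x to its rear, +y to the side where the return lever sticks out. The mechanism fills x -13 to +60, y -48 to +48, z 85 to 225 mm; the space below is free. Its front gate plate swings out about 10 mm at the bottom as the lever is pressed.
- outlet (a point): The outlet: lower end of the coin runway, at x -3 mm, y 0, z 105 mm in the stand's frame. The stuck token stands just above it and falls straight down when the gate opens.
- foot_edge (a point): Middle of the front edge of the stand's foot plate, on the counter, 50 mm behind the stand's origin. The plate, 12 mm thick, reaches 100 mm to the rear and 95 mm to either side; at its front edge two uprights 10 mm wide, 54 mm either side of the middle, rise to z 198 mm. The tray must stay in front of this edge.
- return_lever (a joint): Angle of the return lever: 0 at rest, grows as its thumb pad is pressed down, 0.18 rad at its stop. It is sprung and comes back up when let go: about 3.5 N on the pad to start it, about 8 N at the stop. The token drops at about half travel; fully down means above 0.15 rad.
- lever_pad (a point): Centre of the top face of the lever's flat steel thumb pad (24 mm along the stand's x, 26 along its y, 6 thick), at rest 17.5 mm behind and 90 mm to the +y side of the stand's origin, 228 mm above the counter. The pivot is 110 mm away towards the stand's -y, so the pad goes down 20 mm in an arc to the stop. Free space below and around it, except the arm, 10 mm wide, to the mechanism.
- tray: Loose shallow parts tray of grey plastic, 130 mm along its x, 100 along its y, 33 high, floor 4 mm thick, 110 to 220 g. Origin at the centre of its underside. All four walls end in a rim 9 mm wide and 13 mm high (z 20 to 33), to be gripped across from above; rim centre lines 60.5 mm (short sides) and 45.5 mm (long sides) from the origin.
- token: Brass token, disc of 27 mm diameter, 3 mm thick, 14 g, standing on edge in the runway behind the gate, faces to front and rear. Origin at its centre.
- cash_box: Bystander: open steel cash box with a white front plate and a lock, about 140 x 100 mm, 86 mm high. Origin under its centre. It stands left or right of the stand, the tray on the other side.
- screwdriver: Bystander: screwdriver with a black handle lying on the counter to the rear right of the stand. Origin under its middle.
- cleaner_can: Bystander: closed aluminium spray can with a white cap, 52 mm diameter, 160 mm tall, standing to the rear left of the stand. Origin under its centre.
Not all that is in view belongs to the job. Of the things like the tray, leave any that is red; of the rest the smaller one is meant.

How it is judged:
By the outcome, as a careful person would: the job done as asked, in the order asked, and still so for the second after the job is handed in, while the arm keeps its last pose, push and grip.
It also fails if it takes over 64 s, if anything falls off the work surface, if the arm or the gripper's body presses on something with over 40 N, if the wrist force passes 120 N, or if a joint passes its speed limit or range.

### The arm

A 6-joint arm with a two-finger parallel gripper is mounted at the origin on the work surface. World frame = base frame: x ahead of the robot, y to its left, z up, the work surface at z = 0. Lengths are in m, angles in rad, forces in N, time in s.
With the tool pointing down it reaches from about 0.35 to 0.975 m from the base axis. Payload 4.9 kg.
Tool frame: the origin (TCP) lies midway between the tips of the shut fingers; the grasp point (between the pads) lies robot.grip_depth behind it (robot.grip_depth is the distance from the TCP to the grasp point, in m); x points along the fingers, y is the direction in which the jaws open and shut, and the axes are right-handed (so a half turn about x gives the same grasp; the last joint's range is limited). The gripper opens to 85 mm and grips with 20 to 120 N. Pads are 22 mm wide; open, the fingers measure 114 mm over their backs; the gripper's body (76 mm by 85 mm) begins 54 mm behind the grasp point. The pads swing forward as they close: fully open they stand 13 mm farther back than shut.
Start: joints at [1.075, 0.053, 1.613, -0, 1.476, -0.119], TCP at [0.23, 0.581, 0.231] pointing down, gripper open.
Joint ranges: [-3.01, 3.01], [-1.01, 2.22], [0.06, 2.58], [-1.02, 4.17], [0.09, 2.62], [-3.14, 3.14]. Speed limits (rad/s): [2.57, 2.57, 3.14, 3.14, 3.14, 3.14].

### API

Orientations are given as a rotation vector (axis times angle).
In Python, from workcell import telemetry, cams, workorder, robot gives the robot as it stands.
- The arm moves only by the shell command python3 -m pendant 'ROWS' [FORCE]. ROWS is JSON, a list of rows, each a list of 5 numbers: the shift along the world's x, y, z in m, then the turn about the world's z in rad, then the opening, from 0 (shut) to 1 (fully open). A call has 1 to 8 rows; each row shifts and turns the commanded pose from where the row before left it; what a row does not reach is not made up. A row lasts 1/8 s, in which the tool goes at most 62.5 mm and 10.7 degrees, less where a joint would pass 70% of its speed; a pose out of reach is approached as far as the arm can. A call with a gripper value outside its range is refused whole. The fingers move at their own pace and stop on an object; FORCE is the grip in N (left out, the last holds). Time passes only in rows, so rows that do not move let the fingers close. It gives the time, the measured TCP pose, the force and the opening at its end, in the units of the state.
- telemetry.observe(): the state, without advancing time (a new reading comes with each control period).
- cams.get_image(name): name is "scene" or "top" or "wrist"; returns the picture (400x640x3 uint8, red, green, blue); there is no depth.
- cams.camera_info(name): a dict with "camera_matrix" (3x3 intrinsics, pixels), "T" (4x4, takes a point from camera to world coordinates); the wrist camera has in their place "T_tool_cam" (4x4, takes a point from camera to tool coordinates, whose origin is the TCP and whose axes are the tool frame's). Camera axes: x right, y down, z forward; pixel columns grow to the right and rows downward; lengths in m; the calibration is good to about 2 mm. A picture is of the moment at which its call begins: read the wrist's pose just before it. camera_info takes no time and is no camera call.
- workorder.job_done(): hands the job in, once; it reports no verdict.
The state is a dict: "time": time; "joint_pos": joint angles; "joint_velocities": joint speeds; "effort": joint torques, N m; "position": TCP position; "orientation": TCP orientation; "ft_force": force on the tool from outside, world axes, zero at the start; "wrist_torque": the same for the moment, N m; "gripper_width": opening from 0.0 (shut) to 1.0 (fully open).
Only numpy, scipy, OpenCV 4.12 (cv2) and the standard library are available. Lean on these libraries where they do the work, as an engineer would, in place of code of your own. Each camera call takes 0.05 s, during which the arm holds its last target.

## Working session

There is one attempt and no reset: what is moved stays moved. The work goes in short steps, Python scripts to look and compute and a shell command to move; the robot and the scene stay as the last step left them, time stands still between calls to the robot, and variables do not carry over. Pictures are saved under pics/ and viewed, and the job is handed in when it is done.

```bash
mkdir -p pics; ls; python3 - <<'E'
from workcell import telemetry,cams,workorder,robot
import cv2
print(telemetry.observe()); print(robot.grip_depth)
for n in("scene","top","wrist"):
    cv2.imwrite(f"pics/{n}0.png",cams.get_image(n)[:,:,::-1]); print(n,cams.camera_info(n))
E
```

```text
pics
{'time': 0.0, 'joint_pos': array([ 1.07499593e+00,  5.33599755e-02,  1.61428090e+00,  1.55006718e-05,
        1.47598484e+00, -1.18992641e-01]), 'joint_velocities': array([ 0.00085664,  0.00027849,  0.00031824,  0.00135318, -0.00153764,
       -0.00116249]), 'effort': array([ 3.37196516e-04, -3.93702078e+01, -3.70169020e+01, -1.85159447e-04,
        7.23552250e-03,  2.66456126e-06]), 'position': array([0.22966902, 0.58061315, 0.2300689 ]), 'orientation': array([ 0.29412815,  1.55113538, -0.29717968]), 'ft_force': array([-0.81914587, -0.09425137, -0.10203915]), 'wrist_torque': array([ 0.01660257, -0.02582849, -0.00335674]), 'gripper_width': 1.0044582568788616}
0.0187
scene {'camera_matrix': array([[477.80024194,   0.        , 324.05371266],
       [  0.        , 477.80024194, 202.12991359],
       [  0.        ,   0.        ,   1.        ]]), 'T': array([[ 0.10805563,  0.86887788, -0.48308924,  1.33960668],
       [ 0.99414309, -0.09352614,  0.0541514 , -0.19282836],
       [ 0.00186948, -0.4861112 , -0.87389496,  1.60392743],
       [ 0.        ,  0.        ,  0.        ,  1.   
[... 272 characters left out ...]
, -0.01653705, -0.00610374, -0.10772115],
       [ 0.00731001, -0.0738938 , -0.99723932,  1.37786065],
       [ 0.        ,  0.        ,  0.        ,  1.        ]])}
wrist {'camera_matrix': array([[290.23778112,   0.        , 326.25644717],
       [  0.        , 290.23778112, 202.9886878 ],
       [  0.        ,   0.        ,   1.        ]]), 'T_tool_cam': array([[ 1.48348296e-04, -2.61982986e-01,  9.65072481e-01,
        -1.42732174e-01],
       [ 9.99999942e-01, -2.58313342e-04, -2.23840170e-04,
        -3.09431207e-05],
       [ 3.07933414e-04,  9.65072458e-01,  2.61982932e-01,
        -6.64921825e-02],
       [ 0.00000000e+00,  0.00000000e+00,  0.00000000e+00,
         1.00000000e+00]])}
```

View pics/scene0.png

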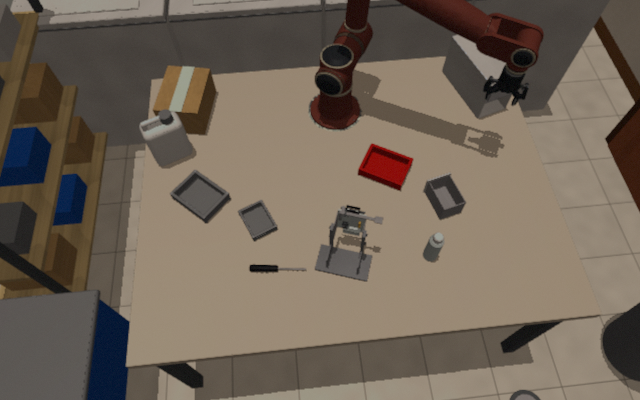

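View pics/top0.png

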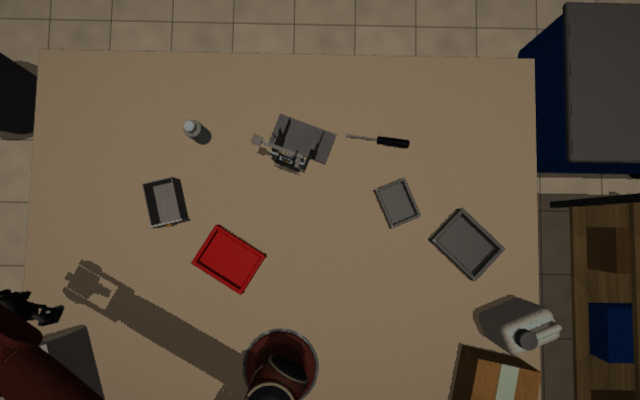

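View pics/wrist0.png

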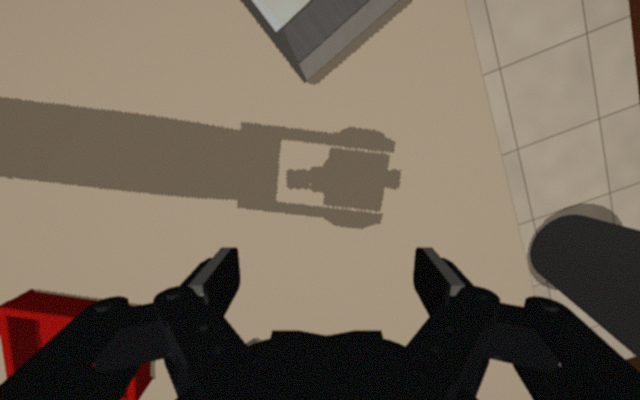

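The top view shows the small grey tray at (397,203), the larger grey one at (466,244), the red one at (230,259), and the stand at about (300,145) with its lever pad at (257,141). I'll enlarge these areas.

```bash
python3 - <<'E'
import cv2
t=cv2.imread("pics/top0.png");s=cv2.imread("pics/scene0.png")
cv2.imwrite("pics/c1.png",cv2.resize(t[100:240,240:440],None,fx=4,fy=4,interpolation=cv2.INTER_CUBIC))
cv2.imwrite("pics/c2.png",cv2.resize(s[180:290,230:400],None,fx=4.6,fy=4.6,interpolation=cv2.INTER_CUBIC))
E
```

```text
(no output)
```

View pics/c1.png

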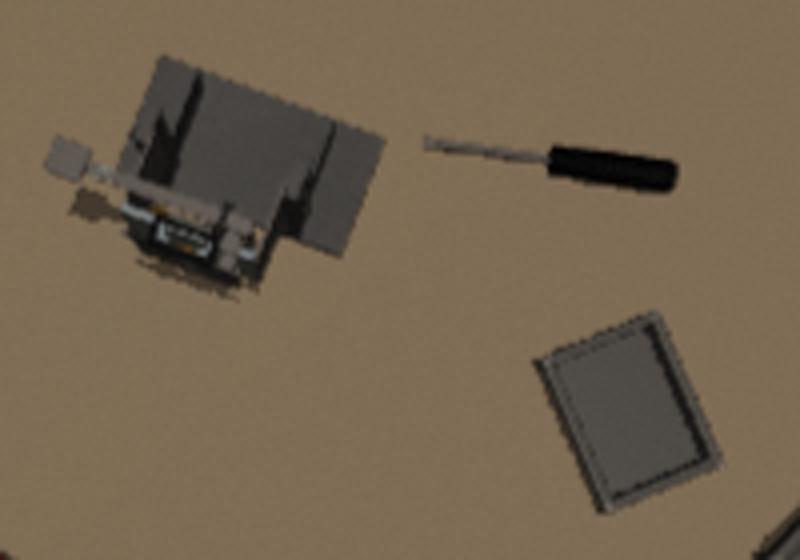

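View pics/c2.png

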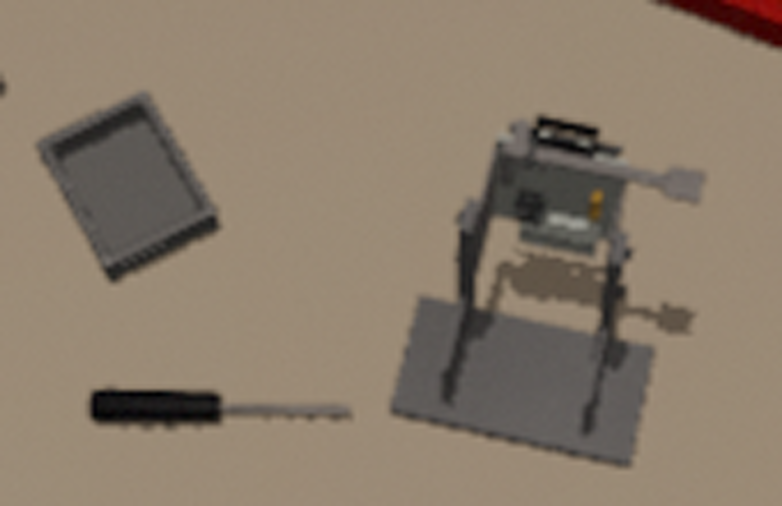

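```bash
cat > h.py <<'E'
import numpy as np
from workcell import cams
from scipy.spatial.transform import Rotation as R
_I={}
def info(n):
    if n not in _I:_I[n]=cams.camera_info(n)
    return _I[n]
def ray(n,u,v,T=None):
    i=info(n); T=i["T"] if T is None else T
    d=T[:3,:3]@np.linalg.solve(i["camera_matrix"],[u,v,1.]); return T[:3,3],d
def onz(n,u,v,z,T=None):
    o,d=ray(n,u,v,T); return o+d*(z-o[2])/d[2]
def proj(n,P,T=None):
    i=info(n); T=i["T"] if T is None else T
    p=(np.asarray(P)-T[:3,3])@T[:3,:3]; q=p@i["camera_matrix"].T; return q[...,:2]/q[...,2:]
def tri(a,b):
    A=[];y=[]
    for n,u,v in(a,b):
        o,d=ray(n,u,v);d=d/np.linalg.norm(d);M=np.eye(3)-np.outer(d,d);A.append(M);y.append(M@o)
    return np.linalg.lstsq(np.vstack(A),np.hstack(y),rcond=None)[0]
def wristT(st):
    T=np.eye(4);T[:3,:3]=R.from_rotvec(st["orientation"]).as_matrix();T[:3,3]=st["position"]
    return T@cams.camera_info("wrist")["T_tool_cam"]
E
python3 - <<'E'
from h import *
np.set_printoptions(precision=4,suppress=True)
t=lambda p:(240+(p[0]+.5)/4-.5,100+(p[1]+.5)/4-.5)
s=lambda p:(230+(p[0]+.5)/4.6-.5,180+(p[1]+.5)/4.6-.5)
print("plate top RL RR FR");P=[onz("top",*t(p),.012) for p in[(165,57),(385,138),(342,257)]];print(np.array(P))
print("plate scene FR FL RL RR");Q=[onz("scene",*s(p),.012) for p in[(422,297),(654,348),(632,452),(392,405)]];print(np.array(Q))
print("tray top");a=np.array([onz("top",*t(p),.033) for p in[(535,360),(657,312),(722,463),(605,513)]]);print(a,a.mean(0),np.linalg.norm(np.diff(a,axis=0),axis=1))
print("tray scene");b=np.array([onz("scene",*s(p),.033) for p in[(147,93),(38,145),(110,268),(217,218)]]);print(b,b.mean(0),np.linalg.norm(np.diff(b,axis=0),axis=1))
print("pad top/scene",onz("top",*t((67,158)),.228),onz("scene",*s((685,184)),.228),tri(("top",*t((67,158))),("scene",*s((685,184)))))
for A in(a,b):
    for i in range(4):
        d=A[(i+1)%4]-A[i];print(np.degrees(np.arctan2(d[1],d[0])),np.linalg.norm(d))
E
```

```text
plate top RL RR FR
[[ 0.783   0.0154  0.012 ]
 [ 0.7213 -0.1593  0.012 ]
 [ 0.6262 -0.1269  0.012 ]]
plate scene FR FL RL RR
[[ 0.6324 -0.1229  0.012 ]
 [ 0.695   0.0526  0.012 ]
 [ 0.7776  0.0226  0.012 ]
 [ 0.7201 -0.1554  0.012 ]]
tray top
[[ 0.5461 -0.2763  0.033 ]
 [ 0.5848 -0.3702  0.033 ]
 [ 0.4692 -0.4203  0.033 ]
 [ 0.4296 -0.3307  0.033 ]] [ 0.5074 -0.3494  0.033 ] [0.1016 0.1259 0.098 ]
tray scene
[[ 0.4361 -0.3287  0.033 ]
 [ 0.475  -0.4185  0.033 ]
 [ 0.5908 -0.3647  0.033 ]
 [ 0.5561 -0.2785  0.033 ]] [ 0.5145 -0.3476  0.033 ] [0.0979 0.1277 0.0928]
pad top/scene [0.6595 0.0592 0.228 ] [0.6621 0.0604 0.228 ] [0.6603 0.0604 0.2244]
-67.60269179057948 0.10155632126740606
-156.53711574039002 0.125917212120216
113.85667483268428 0.09799009572789881
25.046051572043513 0.1285283659164354
-66.59291441156338 0.09788141914926415
24.95921026032342 0.12769982909603864
111.89981102651487 0.09281987054283453
-157.31284307495505 0.13010476789785916
```

```bash
python3 - <<'E'
from h import *
from workcell import telemetry
np.set_printoptions(precision=4,suppress=True)
s=telemetry.observe();M=R.from_rotvec(s["orientation"]).as_matrix();print(M)
print("jaw angle",np.degrees(np.arctan2(M[1,1],M[0,1])),"tool z dir",np.degrees(np.arctan2(M[1,2],M[0,2])))
E
```

```text
[[-0.0008  0.368   0.9298]
 [-0.0014  0.9298 -0.368 ]
 [-1.     -0.0016 -0.0002]]
jaw angle 68.41050027157314 tool z dir -21.58951914154971
```

```bash
python3 -m pendant '[[0.011,-0.048,0.003,-0.038,1],[0.011,-0.048,0.003,-0.038,1],[0.011,-0.048,0.003,-0.038,1],[0.011,-0.048,0.003,-0.038,1],[0.011,-0.048,0.003,-0.038,1],[0.011,-0.048,0.003,-0.038,1],[0.011,-0.048,0.003,-0.038,1],[0.011,-0.048,0.003,-0.038,1]]' 60
python3 -m pendant '[[0.011,-0.048,0,-0.038,1],[0.011,-0.048,0,-0.038,1],[0.011,-0.048,0,-0.038,1],[0.011,-0.048,0,-0.038,1],[0.011,-0.048,0,-0.038,1],[0.011,-0.048,0,-0.038,1],[0.011,-0.048,0,-0.038,1],[0.011,-0.048,0,-0.038,1]]'
```

```text
time: 1.15
position: [0.3178, 0.1957, 0.2552]
orientation: [0.533, 1.504, -0.533]
ft_force: [0.1, -0.4, 1.0]
gripper_width: 0.999
time: 2.15
position: [0.4059, -0.1885, 0.2551]
orientation: [0.769, 1.43, -0.769]
ft_force: [0.9, -0.5, 0.0]
gripper_width: 0.999
```

```bash
python3 -m pendant '[[0.012,-0.046,0,-0.04,1],[0.012,-0.046,0,-0.04,1],[0.012,-0.046,0,-0.04,1],[0.013,-0.047,0,-0.038,0.7],[0,0,0,0,0.7],[0,0,0,0,0.7]]'
cat > look.py <<'E'
import sys,cv2
from h import *
from workcell import telemetry
s=telemetry.observe();np.save("pose.npy",wristT(s))
M=R.from_rotvec(s["orientation"]).as_matrix()
print(s["time"],s["position"].round(4),"jaw",np.degrees(np.arctan2(M[1,1],M[0,1])).round(2),"f",s["ft_force"].round(1),"w",s["gripper_width"])
cv2.imwrite("pics/"+sys.argv[2]+".png",cams.get_image(sys.argv[1])[:,:,::-1])
E
python3 look.py wrist w1
```

```text
time: 2.9
position: [0.4547, -0.3713, 0.2547]
orientation: [0.889, 1.383, -0.888]
ft_force: [0.1, 0.2, -0.3]
gripper_width: 0.697
2.9 [ 0.4547 -0.3713  0.2547] jaw 24.53 f [ 0.1  0.2 -0.3] w 0.6972015409619184
```

View pics/w1.png

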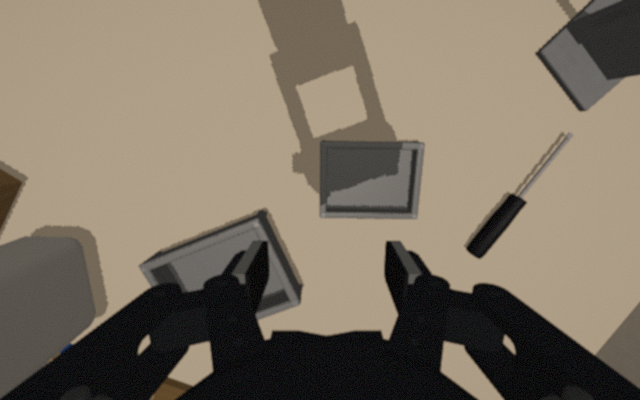

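```bash
python3 - <<'E'
from h import *
import cv2
np.set_printoptions(precision=4,suppress=True)
T=np.load("pose.npy")
im=cv2.imread("pics/w1.png")
cv2.imwrite("pics/w1c.png",cv2.resize(im[120:240,300:450],None,fx=5,fy=5,interpolation=cv2.INTER_CUBIC))
a=np.array([onz("wrist",*p,.033,T) for p in[(320,142),(424,142),(418,218),(320,217)]])
print(a,a.mean(0))
for i in range(4):
    d=a[(i+1)%4]-a[i];print(np.degrees(np.arctan2(d[1],d[0])),np.linalg.norm(d))
E
```

```text
[[ 0.4285 -0.3332  0.033 ]
 [ 0.545  -0.2801  0.033 ]
 [ 0.5864 -0.3693  0.033 ]
 [ 0.4682 -0.4216  0.033 ]] [ 0.507  -0.3511  0.033 ]
24.512295519648283 0.1280179055406344
-65.07324945117684 0.09827741851702364
-156.093398110284 0.12928354598144276
114.18858278279491 0.09690971814621467
```

View pics/w1c.png

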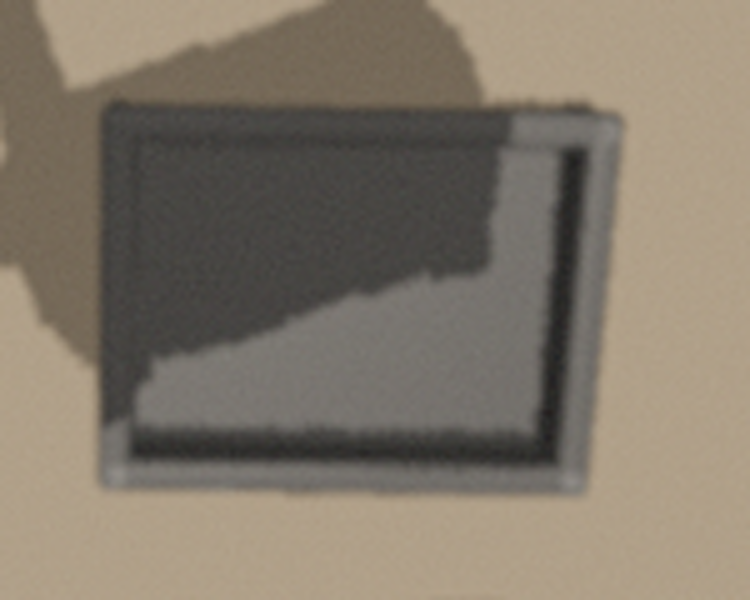

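```bash
python3 -m pendant '[[-0.002,-0.0035,-0.04,0,0.45],[0,0,-0.05,0,0.45],[0,0,-0.05,0,0.45],[0,0,-0.04,0,0.45],[0,0,-0.02,0,0.45],[0,0,0,0,0.45]]'
python3 look.py wrist w2; python3 look.py scene s2
```

```text
time: 3.7
position: [0.4525, -0.3741, 0.0545]
orientation: [0.889, 1.384, -0.888]
ft_force: [-0.5, -0.4, 0.5]
gripper_width: 0.451
3.7 [ 0.4525 -0.3741  0.0545] jaw 24.57 f [-0.5 -0.4  0.5] w 0.45118233106655703
3.75 [ 0.4534 -0.3753  0.0563] jaw 24.56 f [0.7 0.3 0.8] w 0.44981287465713343
```

View pics/w2.png

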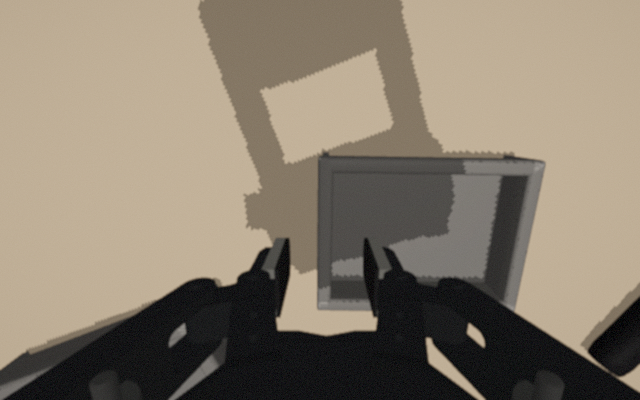

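```bash
python3 - <<'E'
from h import *
T=wristT({"position":np.array([.4530,-.3747,.0555]),"orientation":np.array([.889,1.384,-.888])})
a=[onz("wrist",*p,.033,T) for p in[(318.5,157),(318.5,308)]];print(a,(a[0]+a[1])/2, np.linalg.norm(a[0]-a[1]))
c=(a[0]+a[1])/2+.0045*np.array([.911,.412,0]);print("rim centre",c)
E
python3 -m pendant '[[0,0,-0.03,0,0.45],[0,0,-0.0165,0,0.45],[0,0,0,0,0.45],[0,0,0,0,0.3],[0,0,0,0,0],[0,0,0,0,0],[0,0,0,0,0],[0,0,0,0,0]]' 70
```

```text
[array([ 0.42864573, -0.33248606,  0.033     ]), array([ 0.46872273, -0.42199204,  0.033     ])] [ 0.44868423 -0.37723905  0.033     ] 0.09806877999195053
rim centre [ 0.45278373 -0.37538505  0.033     ]
time: 4.8
position: [0.4537, -0.3763, 0.0103]
orientation: [0.888, 1.379, -0.889]
ft_force: [-0.6, -0.3, 6.0]
gripper_width: 0.089
```

```bash
python3 -m pendant '[[0,0,0.008,0,0],[0,0,0.01,0,0],[0,0,0.01,0,0],[0,0,0,0,0]]'
python3 look.py wrist w3
```

```text
time: 5.3
position: [0.4536, -0.376, 0.0382]
orientation: [0.888, 1.379, -0.889]
ft_force: [-0.3, 0.8, -1.0]
gripper_width: 0.085
5.3 [ 0.4536 -0.376   0.0382] jaw 24.52 f [-0.3  0.8 -1. ] w 0.08451386850421498
```

View pics/w3.png

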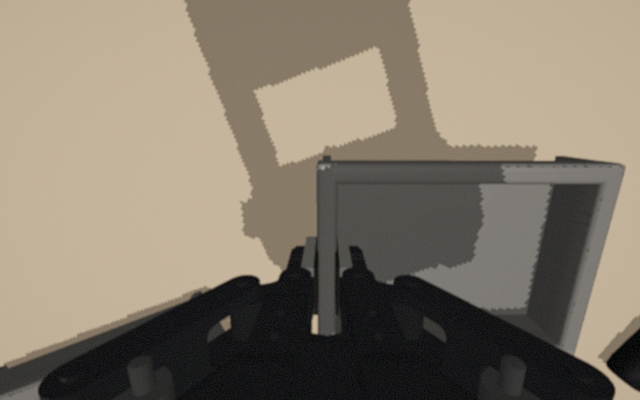

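The tray's front rim is held between the fingers at about (327,245) and the tray is off the counter and level. I'll carry it round to the front of the stand.

```bash
python3 -m pendant '[[0,0.02,0,-0.03,0],[0,0.035,0,-0.06,0],[0,0.035,0,-0.065,0],[0,0.035,0,-0.065,0],[0,0.035,0,-0.065,0],[0,0.035,0,-0.065,0],[0,0.035,0,-0.065,0],[0,0.035,0,-0.065,0]]'
python3 -m pendant '[[0,0.035,0,-0.065,0],[0,0.035,0,-0.065,0],[0,0.035,0,-0.065,0],[0,0.034,0,-0.065,0],[0,0.03,0,-0.029,0],[-0.001,0.015,0,0,0],[0,0,0,0,0],[0,0,0,0,0]]'
python3 look.py wrist w4;python3 look.py top t4
```

```text
time: 6.35
position: [0.4525, -0.1091, 0.0364]
orientation: [1.249, 1.184, -1.249]
ft_force: [0.2, 0.5, -1.8]
gripper_width: 0.085
time: 7.35
position: [0.4519, 0.073, 0.0367]
orientation: [1.456, 1.028, -1.456]
ft_force: [-0.6, -0.7, -1.1]
gripper_width: 0.085
7.35 [0.4519 0.073  0.0367] jaw -19.56 f [-0.6 -0.7 -1.1] w 0.08514146049386619
7.4 [0.452  0.0728 0.0368] jaw -19.59 f [-0.2  0.9 -1. ] w 0.0904904498896737
```

View pics/w4.png

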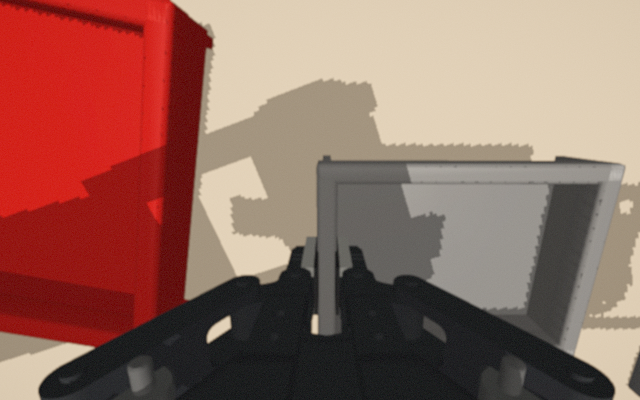

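View pics/t4.png

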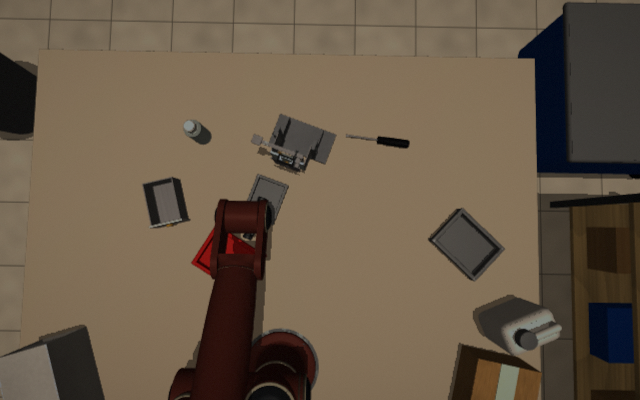

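```bash
python3 -m pendant '[[0,-0.02,0,0,0],[0,-0.0145,0,0,0],[0.012,-0.004,0,0,0],[0.018,-0.007,0,0,0],[0.018,-0.007,0,0,0],[0.018,-0.006,0,0,0],[0.01,-0.004,0,0,0],[0,0,0,0,0]]'
python3 look.py scene s5;python3 look.py top t5
python3 - <<'E'
import cv2
t=cv2.imread("pics/t5.png");s=cv2.imread("pics/s5.png")
cv2.imwrite("pics/c5t.png",cv2.resize(t[100:230,220:380],None,fx=4,fy=4,interpolation=cv2.INTER_CUBIC))
cv2.imwrite("pics/c5s.png",cv2.resize(s[160:290,290:450],None,fx=4,fy=4,interpolation=cv2.INTER_CUBIC))
E
```

```text
time: 8.45
position: [0.5287, 0.0109, 0.0368]
orientation: [1.456, 1.028, -1.456]
ft_force: [0.0, -1.0, -1.3]
gripper_width: 0.086
8.45 [0.5287 0.0109 0.0368] jaw -19.56 f [ 0.  -1.  -1.3] w 0.0864937477399339
8.5 [0.5279 0.0112 0.0366] jaw -19.55 f [ 0.1 -0.4 -1.3] w 0.08841691147924313
```

View pics/c5t.png

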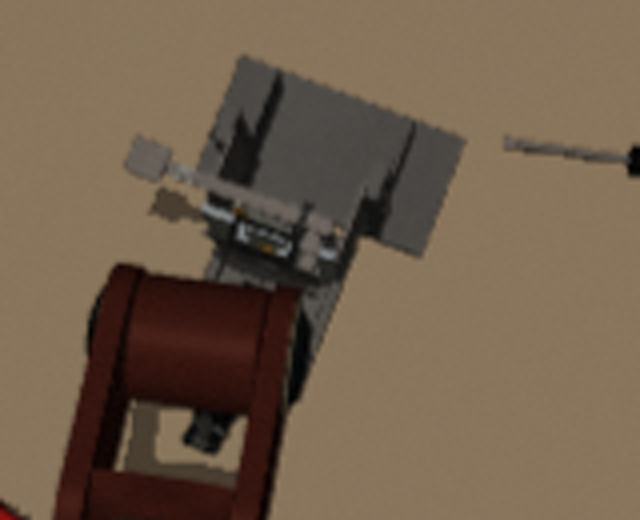

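View pics/c5s.png

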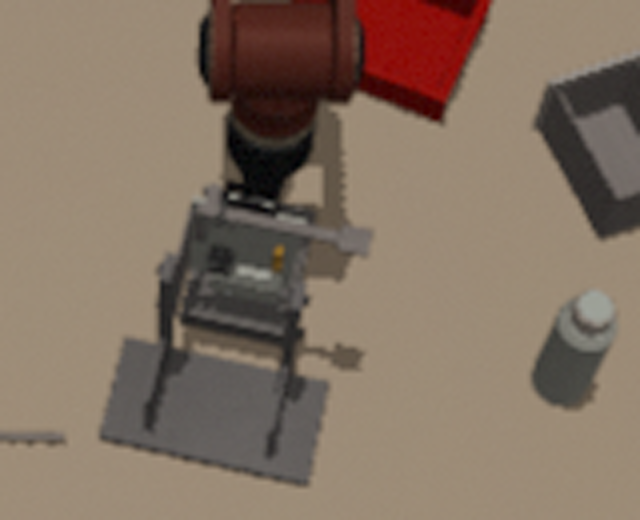

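The tray is under the mechanism, with its rear edge at about (240,325) in the scene crop and clear of the foot plate. I'll lower it and release.

```bash
python3 -m pendant '[[0,0,-0.01,0,0],[0,0,-0.01,0,0],[0,0,-0.004,0,0],[0,0,-0.001,0,0],[0,0,0,0,0]]'
python3 look.py scene s6
```

```text
time: 9.18
position: [0.5281, 0.0111, 0.0119]
orientation: [1.456, 1.028, -1.456]
ft_force: [0.5, 0.1, -1.3]
gripper_width: 0.088
9.175 [0.5281 0.0111 0.0119] jaw -19.54 f [ 0.5  0.1 -1.3] w 0.08824916853059123
```

```bash
python3 -m pendant '[[0,0,-0.001,0,0],[0,0,-0.0005,0,0],[0,0,0,0,0]]'
python3 look.py scene s7
```

```text
time: 9.6
position: [0.5281, 0.0111, 0.0104]
orientation: [1.456, 1.028, -1.456]
ft_force: [0.5, 0.7, -1.2]
gripper_width: 0.088
9.6 [0.5281 0.0111 0.0104] jaw -19.54 f [ 0.5  0.7 -1.2] w 0.08804112916771425
```

```bash
python3 -m pendant '[[0,0,-0.001,0,0],[0,0,0,0,0]]'; python3 -m pendant '[[0,0,-0.001,0,0],[0,0,0,0,0]]'
```

```text
time: 9.9
position: [0.5282, 0.0111, 0.0103]
orientation: [1.455, 1.028, -1.456]
ft_force: [-3.1, -0.3, 6.0]
gripper_width: 0.088
time: 10.15
position: [0.5282, 0.0111, 0.0103]
orientation: [1.455, 1.029, -1.457]
ft_force: [-7.3, 1.1, 12.7]
gripper_width: 0.088
```

```bash
python3 -m pendant '[[0,0,0.001,0,0],[0,0,0,0,0.15],[0,0,0,0,0.4],[0,0,0,0,0.4],[0,0,0,0,0.4]]'; python3 -m pendant '[[0,0,0.02,0,0.4],[0,0,0.03,0,0.4],[-0.03,0.011,0.05,0,0.4],[-0.03,0.011,0.05,0,0.4],[-0.01,0.004,0.05,0,0.4],[0,0,0.04,0,0.2],[0,0,0,0,0],[0,0,0,0,0]]'
python3 look.py scene s8;python3 look.py wrist w8;python3 look.py top t8
python3 - <<'E'
import cv2
t=cv2.imread("pics/t8.png");s=cv2.imread("pics/s8.png")
cv2.imwrite("pics/c8t.png",cv2.resize(t[100:230,220:380],None,fx=4,fy=4,interpolation=cv2.INTER_CUBIC))
cv2.imwrite("pics/c8s.png",cv2.resize(s[160:290,290:450],None,fx=4,fy=4,interpolation=cv2.INTER_CUBIC))
E
```

```text
time: 10.78
position: [0.5279, 0.0111, 0.0091]
orientation: [1.456, 1.028, -1.456]
ft_force: [0.1, -0.2, 1.0]
gripper_width: 0.4
time: 11.78
position: [0.4576, 0.0372, 0.2484]
orientation: [1.455, 1.029, -1.457]
ft_force: [-1.5, 0.5, -0.6]
gripper_width: 0.0
11.775 [0.4576 0.0372 0.2484] jaw -19.54 f [-1.5  0.5 -0.6] w 0.00029084835067645523
11.825 [0.4572 0.0371 0.2475] jaw -19.54 f [-0.7 -0.5  0.6] w -0.0005519430342193528
11.875 [0.4571 0.0372 0.2472] jaw -19.54 f [-0.8 -0.2 -0.4] w -0.0023911994109171273
```

View pics/w8.png

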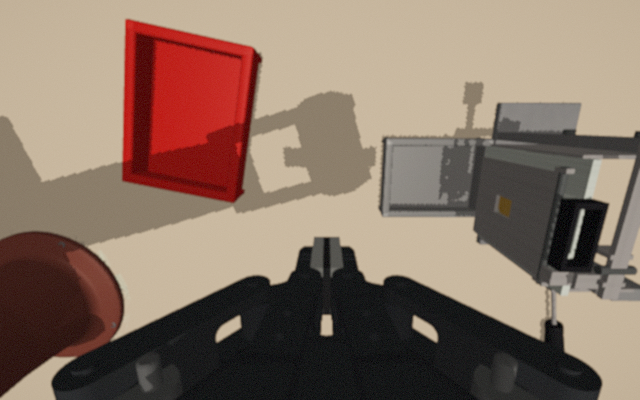

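View pics/c8t.png

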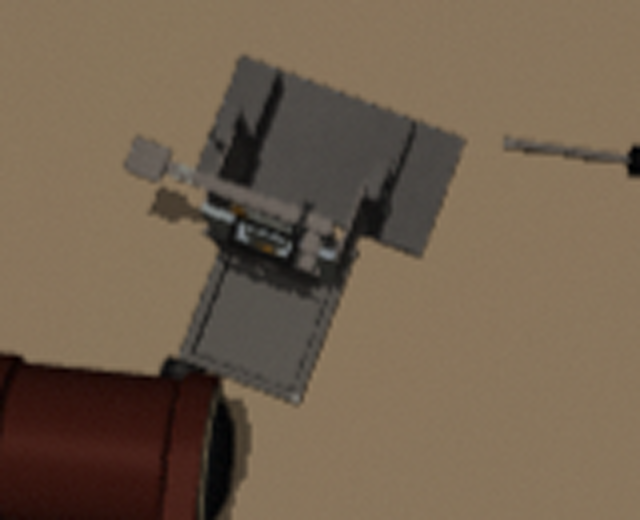

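View pics/c8s.png

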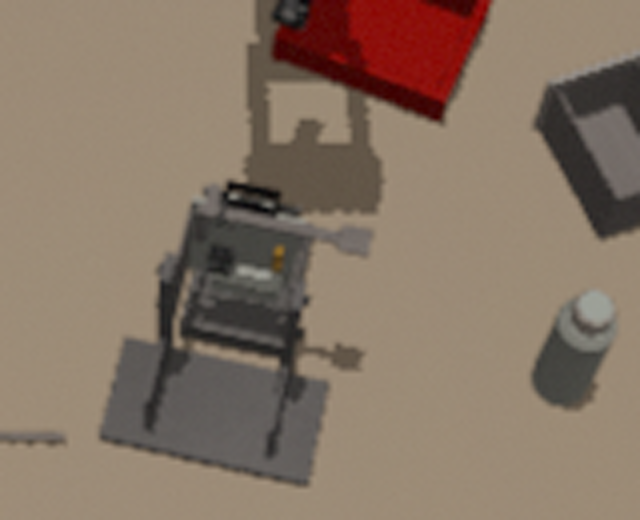

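```bash
python3 - <<'E'
from h import *
np.set_printoptions(precision=4,suppress=True)
O=np.array([.612,-.019]);a=np.radians(-19.5);ex=np.array([np.cos(a),np.sin(a)]);ey=np.array([-ex[1],ex[0]])
S=lambda p:np.array([(p[:2]-O)@ex,(p[:2]-O)@ey])
t=lambda p:(220+(p[0]+.5)/4-.5,100+(p[1]+.5)/4-.5)
s=lambda p:(290+(p[0]+.5)/4-.5,160+(p[1]+.5)/4-.5)
for p in[(180,357),(298,403)]:print("top",S(onz("top",*t(p),.033)))
for p in[(183,322),(296,343)]:print("scene",S(onz("scene",*s(p),.033)))
T=wristT({"position":np.array([.4574,.0372,.2478]),"orientation":np.array([1.455,1.029,-1.457])})
for p in[(383.5,137),(379.5,216)]:print("wrist",S(onz("wrist",*p,.033,T)))
for p in[(147,156)]: print("pad top",onz("top",*t(p),.228))
for p in[(354,239)]: print("pad scene",onz("scene",*s(p),.228))
print("pad pred",O+.0175*ex+.09*ey)
E
```

```text
top [-0.0909  0.0495]
top [-0.0924 -0.0478]
scene [ 0.0358 -0.0434]
scene [0.0326 0.0596]
wrist [-0.0963  0.0525]
wrist [-0.0964 -0.0471]
pad top [0.6609 0.0593 0.228 ]
pad scene [0.6611 0.0593 0.228 ]
pad pred [0.6585 0.06  ]
```

```bash
python3 -m pendant '[[0,0.02,0.03,0,0],[0.03,0.02,0,0,0],[0.04,0,0,0,0],[0.045,-0.006,0,0,0],[0.045,-0.006,0,0,0],[0.03,-0.006,0,0,0],[0.013,0,0,0,0],[0,0,0,0,0]]'
python3 look.py wrist w9;python3 look.py top t9;python3 look.py scene s9
python3 - <<'E'
import cv2
t=cv2.imread("pics/t9.png");s=cv2.imread("pics/s9.png")
cv2.imwrite("pics/c9.png",cv2.hconcat([cv2.resize(t[100:220,220:320],None,fx=4,fy=4,interpolation=cv2.INTER_CUBIC),cv2.resize(s[160:280,310:410],None,fx=4,fy=4,interpolation=cv2.INTER_CUBIC)]))
E
```

```text
time: 12.92
position: [0.6607, 0.0592, 0.2779]
orientation: [1.454, 1.03, -1.458]
ft_force: [-0.5, -0.0, 0.1]
gripper_width: 0.002
12.925 [0.6607 0.0592 0.2779] jaw -19.54 f [-0.5 -0.   0.1] w 0.0015176934762566006
12.975 [0.6603 0.0594 0.2785] jaw -19.52 f [-0.1  0.7 -0.5] w -0.002286243146379615
13.025 [0.6601 0.0595 0.279 ] jaw -19.52 f [-0.6 -0.3 -0.2] w 0.006139113232532744
```

View pics/w9.png

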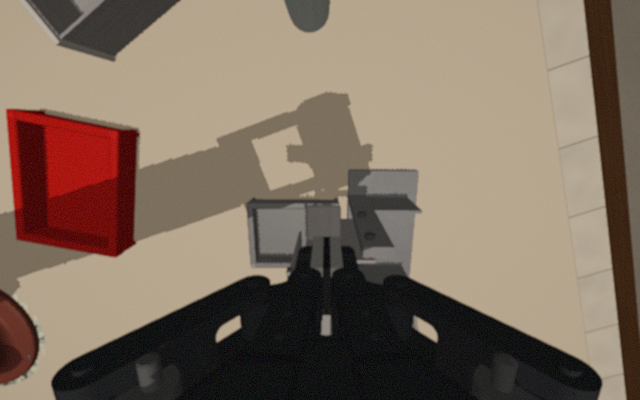

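View pics/c9.png

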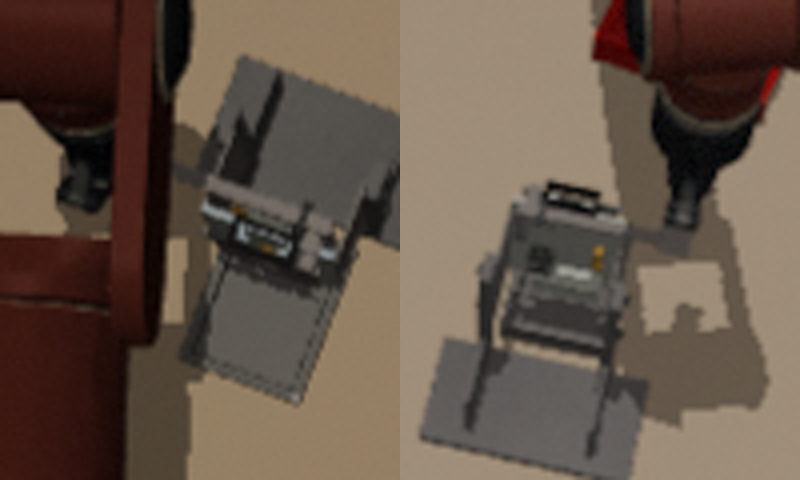

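```bash
python3 - <<'E'
from h import *
from workcell import telemetry
T=np.load("pose.npy")
s=telemetry.observe();T=wristT(s)
ey=np.array([.3338,.9426,0])
a=onz("wrist",307,205,.228,T);b=onz("wrist",340,205,.228,T);print(a,b,np.linalg.norm(a-b),"centre",(a+b)/2-.013*ey,s["position"])
E
python3 -m pendant '[[0,0,-0.02,0,0],[0,0,-0.02,0,0],[0,0,-0.005,0,0],[0,0,0,0,0]]'
python3 look.py wrist w10
```

```text
[0.65121769 0.07538998 0.228     ] [0.67281181 0.06773454 0.228     ] 0.022910949521010374 centre [0.65767535 0.05930846 0.228     ] [0.66008404 0.05947599 0.27934277]
time: 13.58
position: [0.6604, 0.0591, 0.233]
orientation: [1.455, 1.029, -1.458]
ft_force: [-0.5, -0.7, 0.1]
gripper_width: -0.001
13.575 [0.6604 0.0591 0.233 ] jaw -19.54 f [-0.5 -0.7  0.1] w -0.001064772712457814
```

View pics/w10.png

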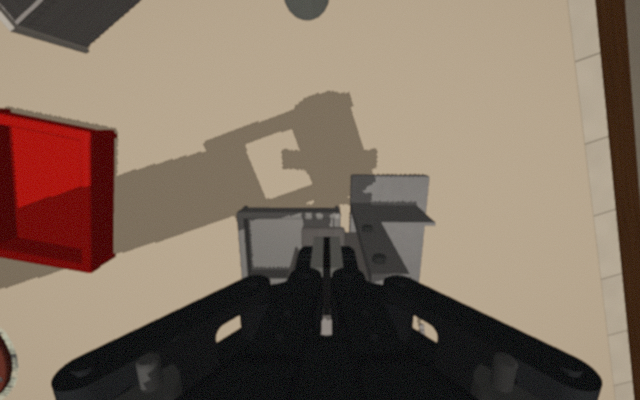

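```bash
python3 -m pendant '[[-0.0015,0,-0.002,0,0],[0,0,-0.002,0,0],[0,0,-0.001,0,0],[0,0,-0.001,0,0],[0,0,0,0,0]]'; python3 -m pendant '[[0,0,-0.001,0,0],[0,0,-0.001,0,0],[0,0,0,0,0]]'
```

```text
time: 14.25
position: [0.6596, 0.0591, 0.2286]
orientation: [1.456, 1.028, -1.455]
ft_force: [-0.8, 0.2, 0.7]
gripper_width: 0.001
time: 14.62
position: [0.6597, 0.0592, 0.2268]
orientation: [1.456, 1.028, -1.455]
ft_force: [-0.9, 0.1, 3.7]
gripper_width: -0.003
```

```bash
python3 -m pendant '[[0,0,-0.001,0,0],[0,0,-0.001,0,0],[0,0,-0.001,0,0],[0,0,-0.001,0,0],[0,0,0,0,0]]'; python3 -m pendant '[[0,0,-0.001,0,0],[0,0,-0.001,0,0],[0,0,-0.001,0,0],[0,0,-0.001,0,0],[0,0,0,0,0]]';python3 -m pendant '[[0,0,-0.001,0,0],[0,0,-0.001,0,0],[0,0,-0.001,0,0],[0,0,0,0,0]]'
```

```text
time: 15.25
position: [0.6596, 0.0592, 0.2224]
orientation: [1.456, 1.028, -1.455]
ft_force: [0.1, 0.9, 4.2]
gripper_width: -0.002
time: 15.88
position: [0.6596, 0.0591, 0.2187]
orientation: [1.456, 1.028, -1.455]
ft_force: [-0.5, 0.3, 6.1]
gripper_width: 0.001
time: 16.38
position: [0.6596, 0.0589, 0.2159]
orientation: [1.456, 1.027, -1.456]
ft_force: [-1.3, 0.5, 6.8]
gripper_width: 0.001
```

```bash
python3 look.py scene s11; python3 look.py top t11; python3 look.py wrist w11
python3 - <<'E'
import cv2
t=cv2.imread("pics/t11.png");s=cv2.imread("pics/s11.png")
cv2.imwrite("pics/c11.png",cv2.hconcat([cv2.resize(t[100:220,220:320],None,fx=4,fy=4,interpolation=cv2.INTER_CUBIC),cv2.resize(s[160:280,310:410],None,fx=4,fy=4,interpolation=cv2.INTER_CUBIC)]))
E
```

```text
16.375 [0.6596 0.0589 0.2159] jaw -19.54 f [-1.3  0.5  6.8] w 0.0006527307687539602
16.425 [0.6596 0.0589 0.216 ] jaw -19.54 f [-0.8 -0.2  6.3] w -0.0010229951782770269
16.475 [0.6596 0.0589 0.216 ] jaw -19.54 f [-1.5  0.6  6.1] w -0.001175198745933802
```

View pics/c11.png

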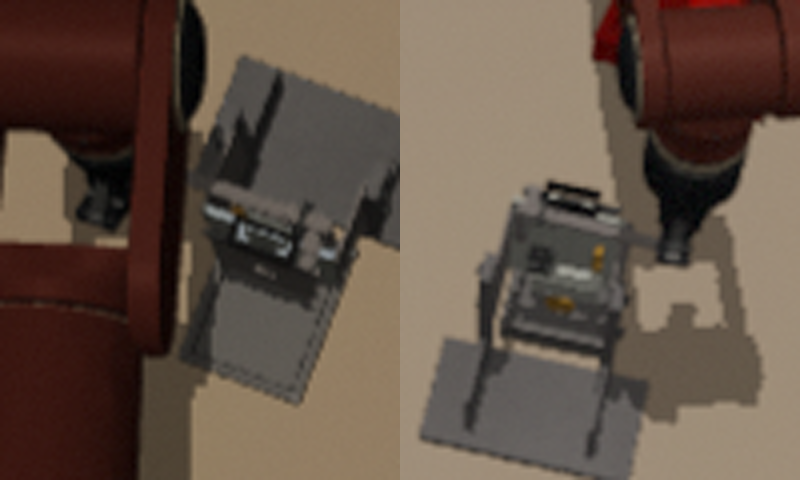

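The brass token now lies in the tray, at (560,303) in the scene crop. I'll keep pressing gently to the stop.

```bash
python3 -m pendant '[[0,0,-0.001,0,0],[0,0,-0.001,0,0],[0,0,-0.001,0,0],[0,0,0,0,0]]'; python3 -m pendant '[[0,0,-0.001,0,0],[0,0,-0.0005,0,0],[0,0,-0.0005,0,0],[0,0,0,0,0]]'
```

```text
time: 17.02
position: [0.6595, 0.0587, 0.2133]
orientation: [1.456, 1.027, -1.456]
ft_force: [-1.9, -0.8, 7.4]
gripper_width: -0.0
time: 17.52
position: [0.6595, 0.0586, 0.2114]
orientation: [1.455, 1.027, -1.456]
ft_force: [-2.2, -1.6, 8.1]
gripper_width: 0.001
```

```bash
python3 -m pendant '[[0,0,-0.0005,0,0],[0,0,-0.0005,0,0],[0,0,0,0,0]]'; python3 -m pendant '[[0,0,-0.0005,0,0],[0,0,0,0,0]]'
```

```text
time: 17.9
position: [0.6595, 0.0585, 0.2105]
orientation: [1.455, 1.027, -1.456]
ft_force: [-2.5, -0.5, 8.7]
gripper_width: 0.001
time: 18.15
position: [0.6595, 0.0584, 0.21]
orientation: [1.455, 1.027, -1.456]
ft_force: [-3.6, -1.7, 8.9]
gripper_width: 0.003
```

```bash
python3 -m pendant '[[0,0,-0.0005,0,0],[0,0,0,0,0]]'; python3 -m pendant '[[0,0,-0.0004,0,0],[0,0,0,0,0]]'
```

```text
time: 18.4
position: [0.6595, 0.0584, 0.2097]
orientation: [1.455, 1.026, -1.456]
ft_force: [-3.1, -1.5, 9.6]
gripper_width: -0.001
time: 18.65
position: [0.6595, 0.0584, 0.2096]
orientation: [1.455, 1.026, -1.456]
ft_force: [-3.9, -1.7, 9.6]
gripper_width: -0.003
```

```bash
python3 -m pendant '[[0,0,-0.0004,0,0],[0,0,0,0,0]]'; python3 -m pendant '[[0,0,0,0,0],[0,0,0,0,0],[0,0,0,0,0],[0,0,0,0,0]]'
python3 look.py scene s12; python3 look.py wrist w12; python3 look.py top t12
python3 - <<'E'
import cv2
t=cv2.imread("pics/t12.png");s=cv2.imread("pics/s12.png")
cv2.imwrite("pics/c12.png",cv2.hconcat([cv2.resize(t[100:220,220:320],None,fx=4,fy=4,interpolation=cv2.INTER_CUBIC),cv2.resize(s[160:280,310:410],None,fx=4,fy=4,interpolation=cv2.INTER_CUBIC)]))
E
```

```text
time: 18.9
position: [0.6595, 0.0584, 0.2096]
orientation: [1.455, 1.026, -1.456]
ft_force: [-3.9, -1.4, 11.0]
gripper_width: -0.0
time: 19.4
position: [0.6596, 0.0584, 0.2096]
orientation: [1.455, 1.026, -1.456]
ft_force: [-4.7, -1.7, 10.8]
gripper_width: 0.001
19.4 [0.6596 0.0584 0.2096] jaw -19.55 f [-4.7 -1.7 10.8] w 0.0013754640284603162
19.45 [0.6595 0.0584 0.2096] jaw -19.55 f [-4.5 -1.6 11. ] w -0.0011227215171362211
19.5 [0.6595 0.0584 0.2096] jaw -19.55 f [-4.3 -1.5 10.3] w 0.0018467094395682173
```

View pics/c12.png

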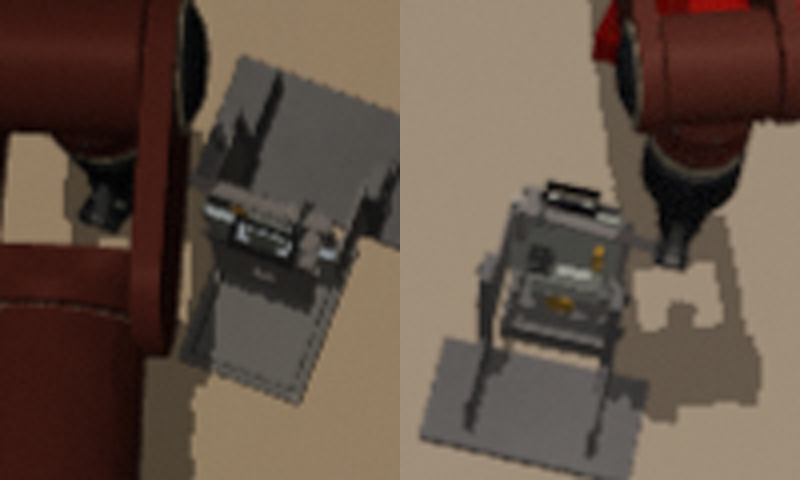

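View pics/s12.png

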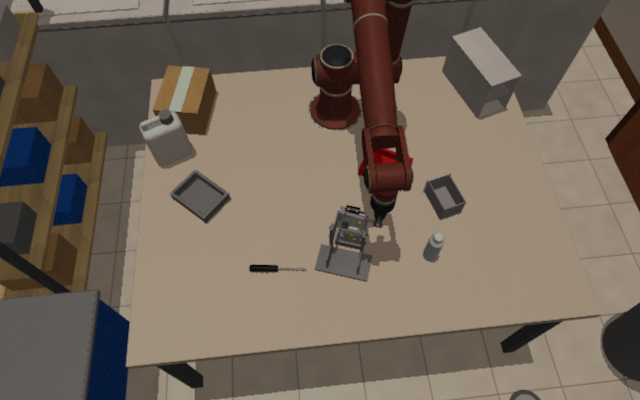

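View pics/w12.png

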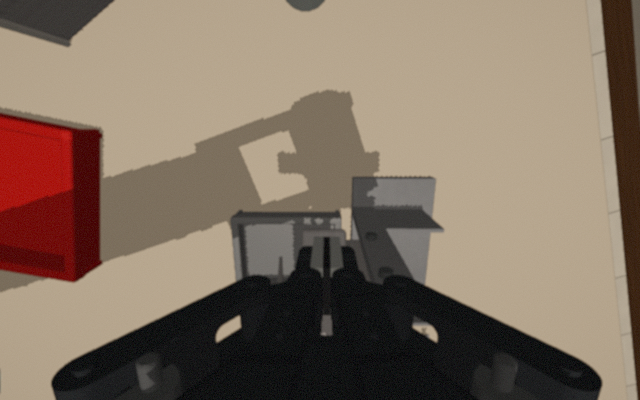

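```bash
python3 - <<'E'
from h import *
O=np.array([.612,-.019]);a=np.radians(-19.5);ex=np.array([np.cos(a),np.sin(a)]);ey=np.array([-ex[1],ex[0]])
p=onz("scene",310+(160.5)/4-.5,160+303.5/4-.5,.006);print((p[:2]-O)@ex,(p[:2]-O)@ey)
from workcell import workorder
print(workorder.job_done())
E
```

```text
-0.007170543614456552 0.001411363720350101
the job is handed in; nothing more can be done
None
```

The token is in the tray, and I handed the job in at 19.5 s with the arm still holding the return lever at its stop.

- **Tray:** I moved the small grey one. It stands about 93 mm in front of to 35 mm behind the stand's origin, roughly 15 mm clear of the foot plate. The outlet is over its floor.
- **Token:** In the scene picture it lies on the tray floor, about 7 mm in front of and 1 mm to the side of the stand's origin. It fell during the first part of the press, once the lever was past half travel.
- **Lever:** I pressed in steps of 1 mm or less. The tip stopped 18 mm below first contact, and two further small commands raised the force without moving it. The highest force I read was about 12 N in total (11 N downward), read after each call rather than continuously.
- **Other items:** The cash box, screwdriver and cleaner can look unmoved in the last pictures. I compared them by eye and did not measure them. The red and the larger grey tray were not touched.

Two things did not go quite as planned:
- **Carrying the tray:** I went about 35 mm too far sideways, close to the red tray. Nothing was touched, and I corrected it.
- **Position estimates:** The three cameras disagreed by up to about 5 mm on the tray and about 3 mm on the lever pad. That was within the available clearance.

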